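Take the spring-loaded bayonet cap off the lap holder

TASK

Take the pressure cap off the lap holder: grip its wing and turn it counterclockwise (seen from above), without pressing, until it rests lightly against its first stop; then press it down against its spring, turn it on past the stop to the end of its turn, and lift it off. Park it upright and seated flat in the round cap rest. Use only light force against the stop, do not ram the cap hard down into the holder, and leave everything else on the bench where it is.

Things in the scene. Friction and masses are not known exactly. Their poses are not given: they have to be found in the camera images.
- cap_wing (a point): Centre of the loose cap's wing, on the cap's axis. Bare aluminium cap, about 0.17 kg: an upright wing (bar 50 mm long, 14 mm thick, 26 mm high, gripped across its thickness from above) on a knurled disc of 60 mm diameter, 10 mm thick. This point is 13 mm above the disc's top, 23 mm above its underside. x along the wing, z up. Works the same turned by half a turn.
- cap: The same cap; origin on its axis at the bottom of its cross-bar, 45 mm below cap_wing, same axes. Below the disc a 12 mm stem, 16 mm long, carries a steel cross-bar 42 x 8 x 6 mm in line with the wing. It starts with the wing 1.32 to 1.45 rad clockwise (seen from above) of the holder's slot and has to be turned counterclockwise into line with it.
- holder_axis (a point): On the axis of the fixed lap holder, at the top face of its round steel body (56 mm diameter, 52 mm above the bench, on a 100 mm round foot 12 mm thick). Its 6 mm top flange has a slot 16 mm wide through the middle along this frame's x. The cap's cross-bar is caught under the flange, with the disc's underside 10 mm above this point.
- holder: The same holder; origin on its axis at the bench, same axes. An unseen stop pin, set differently each time and not measured, only felt, halts the unpressed cap after 0.15 to 0.65 rad of turn; with the cap pushed 5 to 8 mm down it turns past. More than 15 N against the pin, or 30 N in all between cap and holder, does damage.
- slot (a point): Point in the slot at the flange's underside, 6 mm below holder_axis, same axes. The cap's turn ends at firm blocks when the wing is in line with x (within 0.05 rad); within 0.15 rad of it the cap can be drawn straight up. There the pin no longer stands over the cross-bar, so the pressing may be eased.
- plunger (a joint): How far the holder's spring plunger is pushed down, m, from the cap's seated height (0, within 1 mm) to 0.010, where the cap's disc meets the flange metal to metal. The spring pushes the cap up with about 5 N at 0 and 0.8 N more per mm. About -0.001 when the cap is off.
- rest_rim (a point): Centre of the mouth, at rim height, of the fixed cap rest: a round grey plastic cup, 72 mm outside, bore 50 mm, rim 34 mm above the bench, inner depth 29 mm. The parked cap's disc lies on this rim with its stem and cross-bar in the bore, at any yaw; cap_wing is then 23 mm above this point.
- spool: Bystander, loose: stainless valve spool standing up, 22 mm diameter, 60 mm high; origin at its foot.
- poppet: Bystander, loose: brass relief poppet standing on its 30 mm head, 45 mm high; origin at its foot.
- mandrel: Bystander, loose: turquoise anodised mandrel standing on its 36 mm flange, 88 mm high; origin at its foot.
- lap: Bystander, loose: cast-iron lap cylinder standing up, 50 mm diameter, 70 mm high; origin at its foot.
- ring_gauge: Bystander, loose: steel ring gauge lying flat, 56 mm outside, 16 mm high; origin at its underside.
- wrench: Bystander, loose: wrench lying flat, origin at its underside, x along its length.
- brush: Bystander, loose: hand brush lying flat, origin at its underside, x along its length.
Things that resemble listed ones, but are neither listed nor needed, are in the scene too. What is shaped like the holder but green or yellow is not meant. There is more than one size of the cap; the one meant has the size given above.

How it is judged (in metres and radians):
On the way, in this order (a step that is already met when the one before it is completed fails the run):
1. the cap, not pressed down (less than 2.5 mm), is turned until it rests against the first stop (contact force between cap and stop_pin_c0 above 1 N and z of cap in the frame of holder above 0.0375 m), for 0.15 s.
2. the cap is pressed down at least 4 mm (z of cap in the frame of holder below 0.036 m), for 0.1 s.
3. the cap, still in the holder, is turned past the stop until its cross-bar is in line with the slot (within 0.2 rad) (angle between the x axis of cap and the x axis of holder, either way round below 0.2 rad and z of cap in the frame of holder below 0.045 m and horizontal distance between cap and holder_axis below 0.005 m), for 0.1 s.
4. the cap is lifted clear of the holder (z of cap in the frame of holder above 0.06 m), for 0.1 s.
At the end, for the whole second after the job is handed in: The cap sits at rest in the cap rest: upright within 0.08 rad, its disc down on the rim (height within 3 mm), its axis within 10 mm of the rest's, and let go (horizontal distance between cap and rest_rim below 0.01 m and z of cap_wing in the frame of rest_rim between 0.02 and 0.026 m and angle between cap's own z axis and vertical below 0.08 rad and linear speed of cap below 0.02 m/s); the robot touches nothing.
It fails at once if the cap is forced against its first stop with more than 15 N (contact force between cap and stop_pin_c0 above 15 N).
It fails at once if the cap presses or pulls on the holder with more than 30 N (contact force between cap and holder above 30 N).
It fails at once if a bystander is moved by more than 15 mm (distance of any of spool, poppet, mandrel, lap, ring_gauge, wrench, brush from where it was at the start of the episode above 0.015 m).
It also fails if it takes over 72 s, if anything falls off the work surface, if the arm or the gripper's body presses on something with over 40 N, if the wrist force passes 120 N, or if a joint passes its speed limit or range.

ROBOT

A 6-joint arm with a two-finger parallel gripper is mounted at the origin on the work surface. World frame = base frame: x ahead of the robot, y to its left, z up, the work surface at z = 0. Lengths are in mm, angles in rad, forces in N, time in s.
With the tool pointing down it reaches from about 300 to 850 mm from the base axis. Payload 4.2 kg.
Tool frame: the origin (TCP) lies midway between the tips of the shut fingers; the grasp point (between the pads) lies 19 mm behind it (robot.grip_depth is the distance from the TCP to the grasp point, in mm); x points along the fingers, y is the direction in which the jaws open and shut, and the axes are right-handed (so a half turn about x gives the same grasp; the last joint's range is limited). The gripper opens to 91 mm and grips with 3 to 60 N. Pads are 32 mm wide; open, the fingers measure 118 mm over their backs; the gripper's body (76 mm by 178 mm) begins 60 mm behind the grasp point.
Start: joints at [-1.213, 0.32, 1.565, -0, 1.257, -0.02], TCP at [212.108, -534.465, 213.976] pointing down, gripper open.
Joint ranges: [-3.11, 3.11], [-0.84, 2.01], [0.21, 2.61], [-1.34, 4.49], [0.05, 2.63], [-2.56, 2.56]. Speed limits (rad/s): [2.57, 2.57, 3.14, 3.14, 3.14, 3.14].

INTERFACE

Orientations are given as a rotation vector (axis times angle).
In Python, from plant import robot, grip, kin, status, viewer, ticket gives the robot as it stands. Calls block until the motion is done:
- robot.reach(position, orientation): joint-space move of the TCP to a pose.
- robot.line_to(position, frame=None, vel=150): straight line of the TCP; frame=None keeps the orientation; vel is the mean speed in mm/s.
- robot.set_joints(angles): joint-space move.
- grip(opening, grip_force=None): finger opening in mm; grip_force is the grip in N (None keeps the last); returns when the fingers have stopped.
- robot.sleep(seconds).
- kin.ik(position, orientation): joint angles nearest the present ones, or None.
- status.get_state(): the state.
- viewer.get_image(name): name is "scene" or "top" or "wrist"; returns the picture (480x640x3 uint8, blue, green, red); there is no depth.
- viewer.calibration(name): a dict with "fx", "fy", "cx", "cy" (pixels), "R" (3x3) and "t" (3): a world point X has camera coordinates R X + t. Camera axes: x right, y down, z forward; pixel columns grow to the right and rows downward; lengths in mm; the calibration is good to about 2 mm. A picture is of the moment at which its call begins: read the wrist's pose just before it. calibration takes no time and is no camera call; for the wrist camera it gives the pose at the moment of the call.
A pose or a line that the arm cannot do raises robot.IKError and nothing moves.
- ticket.close_job(): hands the job in, once; it reports no verdict.
The state is a dict: "t": time; "qpos": joint angles; "dq": joint speeds; "joint_torque": joint torques, N m; "eef_pos": TCP position; "ee_rot": TCP orientation; "force": force on the tool from outside, world axes, zero at the start; "torque": the same for the moment, N m; "width": finger opening in mm.
Only numpy, scipy, OpenCV 4.12 (cv2) and the standard library are available. Lean on these libraries where they do the work, as an engineer would, in place of code of your own. Each camera call takes 0.05 s, during which the arm holds its last target.

## Working session

There is one attempt and no reset: what is moved stays moved. The work goes in short steps, each a Python script; the robot and the scene stay as the last script left them, time stands still between calls to the robot, and variables do not carry over. Pictures are saved under pics/ and viewed, and the job is handed in when it is done.

```bash
ls; mkdir -p pics
python3 - <<'E'
from plant import robot, grip, kin, status, viewer, ticket
import cv2
for n in("scene","top","wrist"):
    c=viewer.calibration(n);print(n,c)
    cv2.imwrite(f"pics/a_{n}.png",viewer.get_image(n))
print(status.get_state())
E
```

```text
pics
scene {'fx': 567.9728174647574, 'fy': 567.9728174647574, 'cx': 314.92346633719984, 'cy': 235.42561894469958, 'R': array([[-0.41540659,  0.90933553,  0.02337219],
       [ 0.47277359,  0.23778293, -0.84849538],
       [-0.7771245 , -0.34142082, -0.52868642]]), 't': array([ 255.86042893, -172.35403539, 1637.64150032])}
top {'fx': 547.8706276942073, 'fy': 547.8706276942073, 'cx': 323.4220793007506, 'cy': 240.9306310190107, 'R': array([[-2.88767216e-02, -9.99582832e-01,  5.45109737e-04],
       [-9.98744285e-01,  2.88301537e-02, -4.09716330e-02],
       [ 4.09388253e-02, -1.72755168e-03, -9.99160161e-01]]), 't': array([-29.53246065, 544.7911706 , 928.07616189])}
wrist {'fx': 370.90621684918625, 'fy': 370.90621684918625, 'cx': 321.99273890067144, 'cy': 244.6514029026079, 'R': array([[ 0.36807755, -0.92979381, -0.00154612],
       [-0.90329692, -0.3579814 ,  0.23644026],
       [-0.22039418, -0.08563174, -0.9716448 ]]), 't': array([-573.78347354,  -25.4652078 ,  390.64542931])}
{'t': 0.15, 'qpos': array([-1.21299492e+00,  3.20181033e-01,  1.56537441e+00, -2.94000760e-05,
        1.25736956e+00, -1.99935691e-02]), 'dq': array([ 0.00056312, -0.00260612, -0.00158149, -0.00087012, -0.00111405,
        0.00095932]), 'joint_torque': array([-5.24376446e-04, -4.12775159e+01, -2.32154900e+01,  7.26502365e-02,
        4.34003596e-02, -1.00195605e-04]), 'eef_pos': array([ 211.97113985, -534.11706561,  213.30219991]), 'ee_rot': array([ 2.01504777,  0.38663177, -2.01556387]), 'force': array([-0.20679466, -0.52250902,  0.44353403]), 'torque': array([-0.01966751, -0.03797637,  0.01339362]), 'width': 91.21314317481358}
```

View pics/a_scene.png

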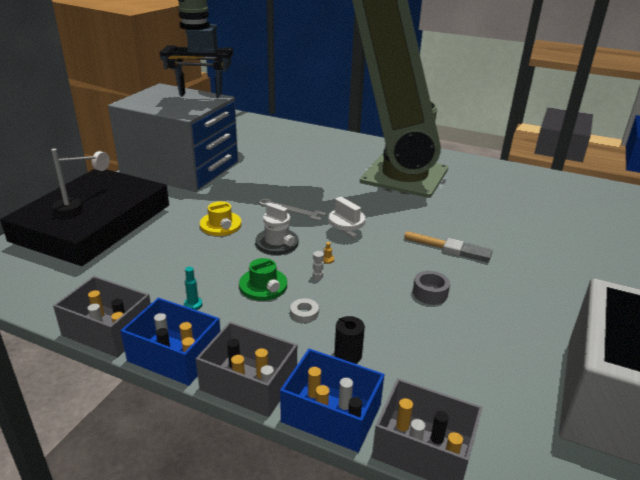

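View pics/a_top.png

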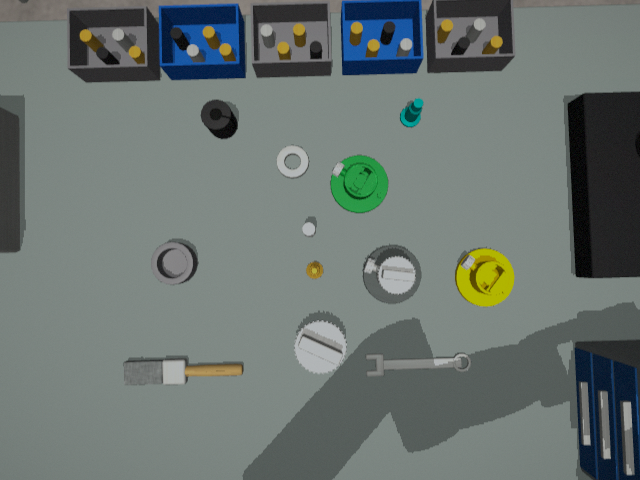

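View pics/a_wrist.png

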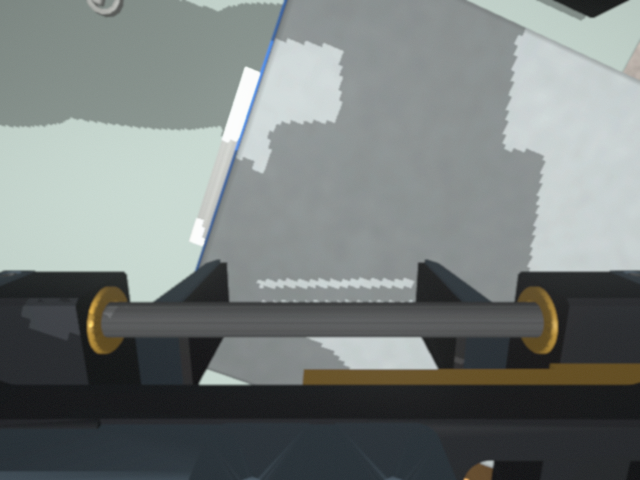

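Run:
```python
import cv2,numpy as np
a=cv2.imread("pics/a_top.png");b=cv2.imread("pics/a_scene.png")
c=cv2.resize(a[235:315,340:440],None,fx=6,fy=6,interpolation=2)[:, :600]
cv2.imwrite("pics/z1.png",c)
cv2.imwrite("pics/z2.png",cv2.resize(b[190:270,240:370],None,fx=6,fy=6,interpolation=2))
cv2.imwrite("pics/z3.png",cv2.resize(a[230:300,130:220],None,fx=6,fy=6,interpolation=2))
```

```text
(no output)
```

View pics/z1.png

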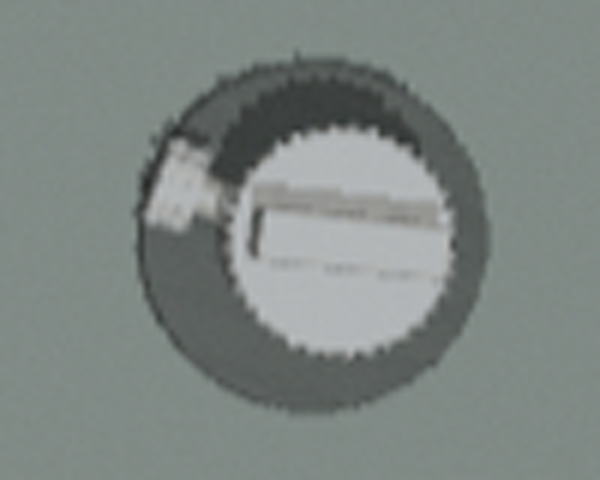

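View pics/z2.png

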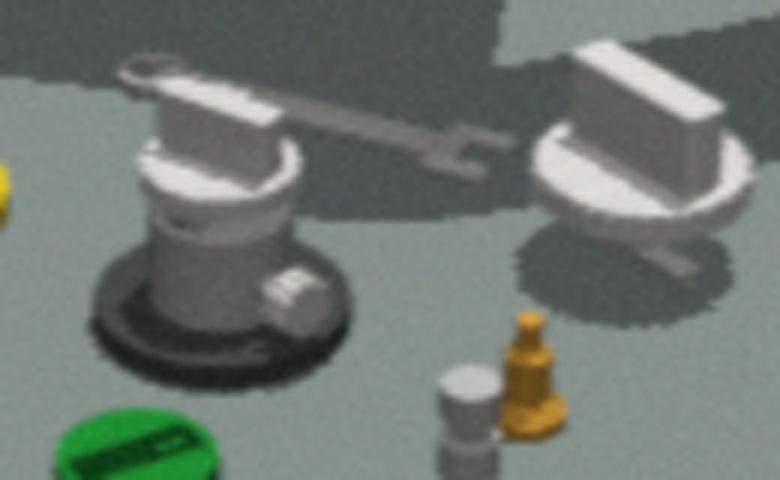

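View pics/z3.png

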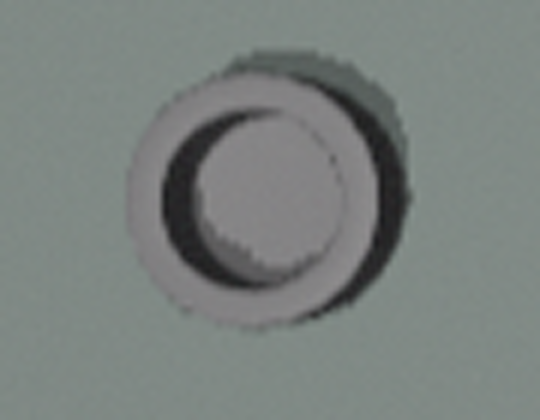

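```bash
cat > h.py <<'E'
from plant import robot, grip, kin, status, viewer, ticket
import cv2,numpy as np
from scipy.spatial.transform import Rotation as Ro
def ray(c,uv,z):
    R,t=np.array(c['R']),np.array(c['t']); C=-R.T@t
    d=R.T@np.array([(uv[0]-c['cx'])/c['fx'],(uv[1]-c['cy'])/c['fy'],1.])
    return C+d*(z-C[2])/d[2]
def proj(c,X):
    p=c['R']@np.array(X)+c['t']; return np.array([p[0]/p[2]*c['fx']+c['cx'],p[1]/p[2]*c['fy']+c['cy']])
def ori(jaw):  # jaw angle (world) of tool y, tool x down
    x=np.array([0,0,-1.]);y=np.array([np.cos(jaw),np.sin(jaw),0]);return Ro.from_matrix(np.stack([x,y,np.cross(x,y)],1)).as_rotvec()
def S(): return status.get_state()
E
python3 - <<'E'
from h import *
c=viewer.calibration("top")
print("cap disc",ray(c,(340+341/6,235+240/6),70))
e=[ray(c,(340+u/6,235+v/6),98) for u,v in((262,208),(440,222),(258,262),(440,277))]
print(e,[np.arctan2(*(e[i+1]-e[i])[[1,0]]) for i in(0,2)])
print("foot",ray(c,(340+313/6,235+236/6),12))
print("rest",ray(c,(130+253/6,230+200/6),34))
w=viewer.calibration("wrist");s=S()
C=-w['R'].T@w['t'];T=Ro.from_rotvec(s['ee_rot']).as_matrix()
print("cam in tool",T.T@(C-s['eef_pos']),T.T@w['R'].T, "jaw",np.arctan2(T[1,1],T[0,1]))
for g in(0,-19): print(proj(w,s['eef_pos']+T[:,0]*g))
E
```

```text
cap disc [ 483.27208028 -161.18992627   70.        ]
[array([ 492.82368428, -137.2974042 ,   98.        ]), array([ 487.87824793, -183.2111563 ,   98.        ]), array([ 478.91630824, -135.79798112,   98.        ]), array([ 473.68850305, -182.70571523,   98.        ])] [np.float64(-1.6780940953060919), np.float64(-1.6817869907701495)]
foot [ 483.18918305 -161.00976408   12.        ]
rest [512.64356503 208.3074983   34.        ]
cam in tool [-171.51142252   -0.39990735  -67.12794921] [[-3.62945217e-05 -2.36441055e-01  9.71645834e-01]
 [ 9.99999626e-01 -8.47850161e-04 -1.68962880e-04]
 [ 8.63759838e-04  9.71645464e-01  2.36440998e-01]] jaw -1.192992266016734
[322.91058441 294.78810879]
[323.01542711 310.58633894]
```

Run:
```python
from h import *
p=[483.2,-161.1]
for k in(0,np.pi):
  for d in (0,1.385,1.45):
    for z in(76,200):
      print(k,d,z,np.round(kin.ik([*p,z],ori(-0.109+k+d)),2) if kin.ik([*p,z],ori(-0.109+k+d)) is not None else None)
```

```text
0 0 76 [-0.34  0.35  1.91  0.    0.88 -0.24]
0 0 200 [-0.34  0.23  1.73  0.    1.18 -0.24]
0 1.385 76 [-0.34  0.35  1.91  0.    0.88 -1.62]
0 1.385 200 [-0.34  0.23  1.73  0.    1.18 -1.62]
0 1.45 76 [-0.34  0.35  1.91 -0.    0.88 -1.69]
0 1.45 200 [-0.34  0.23  1.73  0.    1.18 -1.69]
3.141592653589793 0 76 None
3.141592653589793 0 200 None
3.141592653589793 1.385 76 [-0.34  0.35  1.91 -0.    0.88  1.52]
3.141592653589793 1.385 200 [-0.34  0.23  1.73 -0.    1.18  1.52]
3.141592653589793 1.45 76 [-0.34  0.35  1.91  0.    0.88  1.46]
3.141592653589793 1.45 200 [-0.34  0.23  1.73  0.    1.18  1.46]
```

Run:
```python
from h import *
robot.reach([483.2,-161.1,200],ori(-0.109)); 
s=S();w=viewer.calibration("wrist");im=viewer.get_image("wrist")
cv2.imwrite("pics/b.png",im);np.savez("b.npz",**{k:w[k] for k in w})
print(s['t'],s['eef_pos'],s['force'],s['torque'],proj(w,[483.2,-161.1,98]))
```

```text
1.8417 [ 483.10127433 -161.90360561  200.03972111] [ 0.2848699  -0.79239176 -0.24115228] [ 0.00387799 -0.10817419  0.02794267] [321.18632549 244.05917021]
```

View pics/b.png

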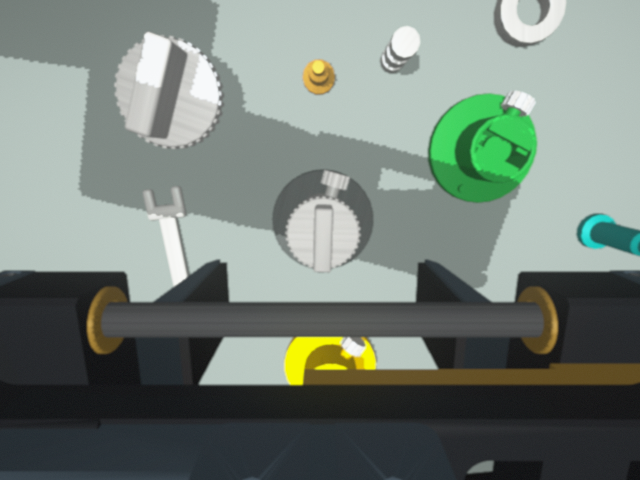

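Run:
```python
import cv2
a=cv2.imread("pics/b.png")
cv2.imwrite("pics/b1.png",cv2.resize(a[185:280,270:380],None,fx=6,fy=6,interpolation=2))
```

```text
(no output)
```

View pics/b1.png

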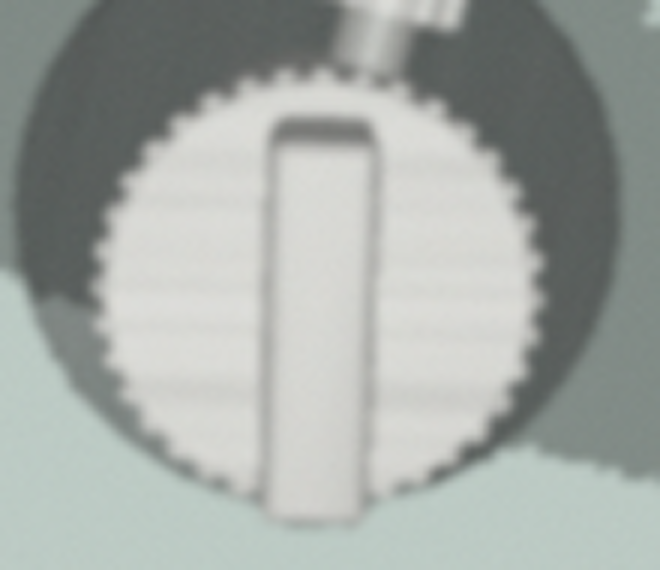

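Run:
```python
from h import *
w=dict(np.load("b.npz"))
f=lambda u,v,z:ray(w,(270+u/6-.4,185+v/6-.4),z)
a,b=f(323.5,142,98),f(315,520,98)
print(a,b,(a+b)/2,np.linalg.norm(a-b),np.arctan2(*(a-b)[[1,0]]))
l,r=f(95,285,72),f(545,285,72);print("disc",(l+r)/2,np.linalg.norm(l-r))
print("disc top/bot",f(320,72,72),)
```

```text
[ 487.9558652  -134.16402136   98.        ] [ 481.49397504 -182.66751425   98.        ] [ 484.72492012 -158.4157678    98.        ] 48.93204315333442 1.4383509874274798
disc [ 485.00132154 -157.42520041   72.        ] 61.82459675551838
disc top/bot [ 488.22018979 -128.40504876   72.        ]
```

Run:
```python
from h import *
c=viewer.calibration("scene")
b=cv2.imread("pics/a_scene.png")
for p in((484.8,-158.2),(483.2,-161.1),(484.2,-159.3)):
    print(proj(c,[*p,72]),proj(c,[*p,6]),proj(c,[*p,98]))
print(277-.4)
cv2.imwrite("pics/s1.png",cv2.resize(b[195:255,250:305],None,fx=10,fy=10,interpolation=2))
```

```text
[275.91087841 216.80411331] [276.28072777 241.5474554 ] [275.75956964 206.68138441]
[275.10314699 216.19452948] [275.49381756 240.912     ] [274.94333053 206.08304673]
[275.60272663 216.5740113 ] [275.98053065 241.3076009 ] [275.44816735 206.45552213]
276.6
```

View pics/s1.png

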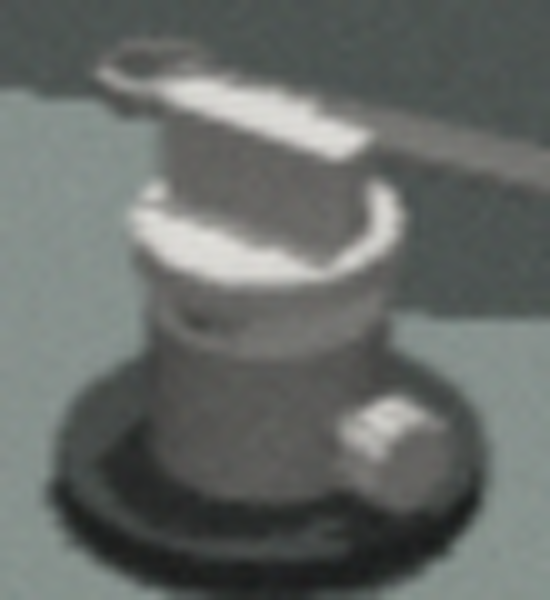

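Run:
```python
from h import *
robot.line_to([484.6,-158.8,200],ori(-0.123)); grip(50)
robot.line_to([484.6,-158.8,110],vel=150)
robot.line_to([484.6,-158.8,77],vel=60); robot.sleep(.3)
s=S();print(s['t'],s['eef_pos'],s['force'],s['torque'],s['width'])
fs=[]
for i in range(5): robot.sleep(.05);s=S();fs.append([*s['force'],*s['torque']])
print(np.round(np.std(fs,0),3))
grip(10,30);robot.sleep(.2)
s=S();print(s['t'],s['eef_pos'],s['force'],s['torque'],s['width'],s['ee_rot'])
```

```text
4.6667 [ 484.79090959 -158.8562667    77.27702297] [ 1.47495782 -0.04104397 -0.01542639] [-0.00629762 -0.02892436  0.02895323] 49.982022503081794
[0.357 0.336 0.373 0.028 0.044 0.029]
5.7583 [ 484.56167891 -158.76117229   77.03471213] [-0.86314813 -0.71550495  0.678902  ] [-0.02826116 -0.03494172 -0.03269629] 13.769284959822931 [ 1.29921725  1.14858088 -1.29922852]
```

```bash
cat >> h.py <<'E'
def avg(n=4,dt=.02):
    a=[]
    for i in range(n):
        robot.sleep(dt);s=S();a.append([*s['force'],*s['torque'],s['qpos'][5],s['eef_pos'][2]])
    return np.mean(a,0),s
E
python3 - <<'E'
from h import *
import json
q=np.array(kin.ik([484.6,-158.8,77],ori(-0.123)));print(q)
m0,s=avg(8);print(np.round(m0,3));q0=q.copy()
d=0
while d<0.2:
    d+=0.025;q=q0.copy();q[5]-=d;robot.set_joints(q)
    m,s=avg();print(round(s['t'],2),round(d,3),np.round(m-m0,3)[:7],round(m[7],2))
    if abs(m[5]-m0[5])>.12: break
json.dump([list(q0),d,list(m0)],open("st.json","w"))
E
```

```text
[-3.39218542e-01  3.50150044e-01  1.90625987e+00 -4.44089210e-16
  8.85182739e-01 -2.16218542e-01]
[ 1.5000e-02  1.6800e-01  6.7300e-01  1.2000e-02 -3.9000e-02 -8.0000e-03
 -2.1600e-01  7.7006e+01]
6.21 0.025 [-0.508 -0.106 -0.207  0.03  -0.012  0.034 -0.025] 77.01
6.53 0.05 [-0.282  0.413 -0.397  0.013 -0.015  0.041 -0.049] 77.0
6.84 0.075 [ 0.099 -0.033 -0.389  0.031 -0.04   0.046 -0.074] 77.01
7.16 0.1 [-0.057 -0.271 -0.103  0.01  -0.014  0.048 -0.099] 77.01
7.47 0.125 [ 0.068  0.055 -0.225 -0.011 -0.037 -0.012 -0.124] 77.0
7.79 0.15 [-0.376  0.24  -0.374  0.012 -0.067  0.015 -0.149] 77.0
8.11 0.175 [ 0.041  0.244 -0.006 -0.001 -0.074  0.029 -0.174] 77.0
8.43 0.2 [-0.315  0.239  0.049  0.014 -0.082  0.016 -0.199] 77.01
8.74 0.225 [-0.196 -0.022 -0.06   0.009 -0.083  0.055 -0.224] 77.01
```

Run:
```python
from h import *
import json
q0,d,m0=json.load(open("st.json"));q0=np.array(q0);m0=np.array(m0)
grip(10,6);s=S();print(s['t'],s['width'],s['joint_torque'])
hist=[]
for i in range(45):
    d+=0.01;q=q0.copy();q[5]-=d;robot.set_joints(q)
    m,s=avg(3,.01);hist.append(m[5]-m0[5])
    print(round(s['t'],2),round(d,3),np.round(m-m0,2)[:6],round(s['width'],2),np.round(s['joint_torque'][5],4))
    if abs(np.mean(hist[-2:])-np.mean(hist[:max(1,min(8,len(hist)-2))]))>.06 and len(hist)>3: break
    if s['width']>14.1: break
json.dump([list(q0),d,list(m0)],open("st.json","w"))
```

```text
8.9583 14.10249175330932 [ 1.51507664e-01 -3.75565946e+01 -1.83088553e+01  1.17548886e-01
 -9.37091047e-02 -4.30956599e-03]
9.23 0.235 [-0.88 -0.62  0.19 -0.09  0.09 -0.01] 13.81 0.0023
9.51 0.245 [-0.46 -0.9   0.57 -0.05  0.1   0.01] 14.16 0.0029
```

```bash
cat > turn.py <<'E'
from h import *
import json
q0,d,m0=json.load(open("st.json"));q0=np.array(q0);m0=np.array(m0)
H=[]
for i in range(45):
    d+=0.01;q=q0.copy();q[5]-=d;robot.set_joints(q)
    w=[];t=[]
    for k in range(4): robot.sleep(.01);s=S();w.append(s['width']);t.append([*s['force'],*s['torque']])
    t=np.mean(t,0)-m0[:6];H.append(t[5])
    print(round(s['t'],2),round(d,3),np.round(t,2),round(np.mean(w),2),np.round(s['joint_torque'][5],4))
    if len(H)>3 and abs(np.mean(H[-2:])-np.mean(H[:3]))>.055: break
    if np.mean(w)>14.6: break
json.dump([list(q0),d,list(m0)],open("st.json","w"))
E
python3 turn.py
```

```text
9.79 0.255 [-1.03 -0.12  0.23 -0.04  0.1   0.03] 14.08 0.0044
10.07 0.265 [-0.49 -0.22  0.18 -0.05  0.08  0.06] 14.03 0.0051
10.36 0.275 [-0.08 -0.16  0.02 -0.03  0.05  0.02] 13.9 0.0059
10.64 0.285 [-0.07  0.22 -0.2  -0.01 -0.01  0.03] 14.0 0.0052
10.93 0.295 [ 0.12 -0.01 -0.52 -0.02  0.01  0.01] 13.94 -0.001
11.21 0.305 [-0.6  -0.22 -0.58 -0.03  0.02 -0.01] 14.01 -0.0107
11.49 0.315 [-0.53 -0.49 -0.1  -0.1   0.07 -0.02] 13.96 -0.0209
11.78 0.325 [-0.89 -1.01 -0.12 -0.18  0.2  -0.01] 13.93 -0.0334
12.06 0.335 [-1.59 -1.9   0.47 -0.29  0.32 -0.02] 13.86 -0.0479
12.34 0.345 [-2.47 -1.7   0.69 -0.41  0.47 -0.05] 13.98 -0.0622
```

```bash
sed -i 's/range(45)/range(3)/' turn.py; python3 turn.py; python3 -c "
from h import *
robot.sleep(.2);m,s=avg(8);print(m,s['qpos'],s['joint_torque'],s['t']);cv2.imwrite('pics/c.png',viewer.get_image('wrist'))"
```

```text
12.62 0.355 [-3.1  -2.5   1.09 -0.51  0.59 -0.06] 14.06 -0.0766
12.91 0.365 [-3.38 -2.66  1.26 -0.55  0.64 -0.09] 14.09 -0.0941
13.19 0.375 [-3.49 -2.36  1.23 -0.6   0.67 -0.09] 14.11 -0.1033
[-3.70543422 -2.68468767  1.98788261 -0.60747724  0.638658   -0.11028052
 -0.59121196 76.9993121 ] [-3.39213044e-01  3.50217810e-01  1.90626997e+00 -6.78447206e-05
  8.85224594e-01 -5.91199108e-01] [  1.9278679  -37.14638472 -19.2204684    0.99815011  -0.79905778
  -0.09805497] 13.525
```

View pics/c.png

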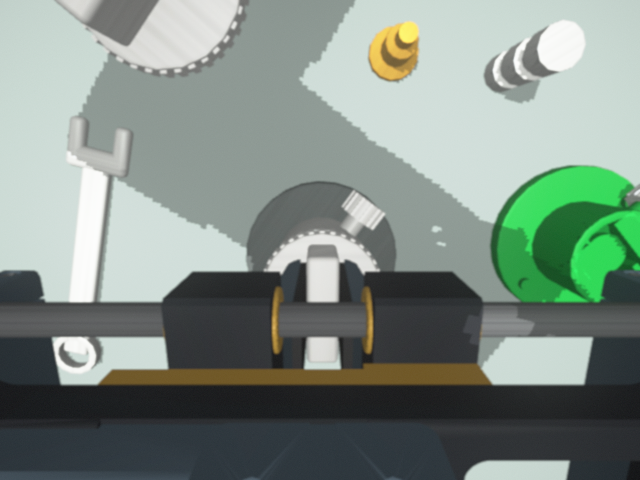

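Run:
```python
from h import *
import json
q0,d,m0=json.load(open("st.json"));q0=np.array(q0);m0=np.array(m0)
d=0.26;q=q0.copy();q[5]-=d;robot.set_joints(q);m,s=avg();print("backed",np.round(m-m0,2)[:6])
grip(10,32);m,s=avg();print("grip",np.round(m-m0,2)[:6],s['width'],s['joint_torque'][5])
for z in (76,75,74,73,72,71.2,70.5):
    robot.line_to([484.6,-158.8,z],vel=20);m,s=avg(4,.015)
    print(round(s['t'],2),z,np.round(m-m0,2)[:6],round(m[7],2),round(s['qpos'][5],3))
    if m[2]-m0[2]>20: break
robot.sleep(.15)
json.dump([list(q0),d,list(m0)],open("st.json","w"))
```

```text
backed [-1.05 -0.45 -0.38 -0.06  0.11 -0.03]
grip [ 0.67  0.72 -1.36  0.17 -0.24 -0.01] 13.94700716743302 -0.005032763147028163
14.49 76 [ 0.71  1.46  1.98  0.4  -0.26  0.01] 76.31 -0.476
14.81 75 [ 1.16  2.    2.35  0.45 -0.37 -0.01] 75.23 -0.476
15.12 74 [ 2.08  1.97  3.1   0.53 -0.49  0.02] 74.17 -0.476
15.44 73 [ 1.63  2.51  4.17  0.57 -0.6   0.02] 73.17 -0.476
15.76 72 [ 2.85  2.46  4.91  0.59 -0.56  0.  ] 72.24 -0.476
16.07 71.2 [ 1.84  2.07  5.46  0.56 -0.54  0.02] 71.52 -0.476
16.39 70.5 [ 1.9   2.02  6.15  0.59 -0.52  0.04] 70.9 -0.476
```

```bash
cat > turn2.py <<'E'
from h import *
import json,sys
q0,d,m0=json.load(open("st.json"));q0=np.array(q0);m0=np.array(m0)
qp=np.array(kin.ik([484.6,-158.8,70.1],ori(-0.123)));print(np.round(qp-q0,3))
end=float(sys.argv[1]);st=float(sys.argv[2])
while d<end-1e-6:
    d=min(d+st,end);q=qp.copy();q[5]=q0[5]-d;robot.set_joints(q)
    m,s=avg(4,.012)
    print(round(s['t'],2),round(d,3),np.round(m-m0,2)[:6],round(m[7],2),np.round(s['joint_torque'][5],3))
    if abs(s['joint_torque'][5])>.13 or np.hypot(*(m-m0)[:2])>8 : print("STOP");break
json.dump([list(q0),d,list(m0)],open("st.json","w"))
E
python3 turn2.py 0.5 0.03
```

```text
[ 0.     0.009  0.008  0.    -0.017  0.   ]
16.82 0.29 [ 1.62  2.21  6.38  0.44 -0.4   0.03] 70.52 0.013
17.11 0.32 [ 1.44  1.35  6.96  0.36 -0.32  0.03] 70.5 0.01
17.39 0.35 [ 1.18  1.42  6.44  0.28 -0.32  0.03] 70.49 0.009
17.68 0.38 [ 0.91  0.79  6.35  0.25 -0.26  0.03] 70.47 0.008
17.96 0.41 [ 0.82  0.99  6.57  0.19 -0.24  0.01] 70.45 0.008
18.24 0.44 [ 0.66  1.34  6.53  0.14 -0.24  0.02] 70.45 0.005
18.52 0.47 [ 0.38  0.47  6.51  0.13 -0.19  0.  ] 70.44 0.004
18.81 0.5 [ 0.1   0.32  6.25  0.16 -0.19  0.01] 70.43 0.005
```

Past the stop. Continuing.

```bash
python3 turn2.py 1.25 0.06 && python3 turn2.py 1.355 0.02
```

```text
[ 0.     0.009  0.008  0.    -0.017  0.   ]
19.09 0.56 [ 0.12  0.49  6.27  0.11 -0.17  0.06] 70.42 0.015
19.38 0.62 [ 0.48 -0.13  6.53  0.06 -0.16  0.03] 70.41 0.017
19.66 0.68 [ 0.31  0.13  6.08  0.08 -0.15  0.03] 70.4 0.018
19.94 0.74 [-0.21  0.01  6.21  0.07 -0.13  0.03] 70.39 0.018
20.23 0.8 [-0.24  0.15  6.45  0.08 -0.16  0.04] 70.39 0.018
20.51 0.86 [ 0.38 -0.03  6.05  0.06 -0.13  0.07] 70.38 0.018
20.79 0.92 [-0.42 -0.16  6.57  0.06 -0.12  0.04] 70.39 0.017
21.07 0.98 [ 0.19 -0.09  6.61  0.06 -0.13  0.05] 70.38 0.017
21.36 1.04 [-0.03 -0.17  6.39  0.06 -0.11  0.03] 70.38 0.017
21.64 1.1 [ 0.3   0.09  6.13  0.07 -0.14  0.04] 70.38 0.018
21.93 1.16 [ 0.6   0.06  6.29  0.09 -0.13  0.04] 70.38 0.018
22.21 1.22 [ 0.42 -0.24  6.75  0.09 -0.1   0.06] 70.37 0.018
22.49 1.25 [-0.11  0.32  6.38  0.07 -0.13  0.04] 70.38 0.005
[ 0.     0.009  0.008  0.    -0.017  0.   ]
22.77 1.27 [ 0.06  0.3   6.68  0.07 -0.12  0.01] 70.38 -0.006
23.06 1.29 [ 0.12 -0.3   6.1   0.08 -0.13 -0.01] 70.38 -0.005
23.34 1.31 [ 0.22 -0.14  6.56  0.09 -0.14 -0.  ] 70.37 -0.004
23.62 1.33 [ 0.14 -0.41  6.05  0.09 -0.12  0.  ] 70.37 -0.003
23.91 1.35 [-0.23 -0.21  6.65  0.07 -0.13 -0.01] 70.37 -0.01
24.19 1.355 [ 0.17  0.22  6.96  0.11 -0.12 -0.02] 70.38 -0.045
```

Run:
```python
from h import *
import json
q0,d,m0=json.load(open("st.json"));q0=np.array(q0);m0=np.array(m0)
d-=.012;q=np.array(kin.ik([484.6,-158.8,70.1],ori(-0.123)));q[5]=q0[5]-d;robot.set_joints(q);robot.sleep(.1)
m,s=avg();print(np.round(m-m0,2)[:6],s['joint_torque'][5])
for z in (73,76,78,80,82,84,87,90,95,100):
    robot.line_to([484.6,-158.8,z],vel=25);m,s=avg(3,.012)
    print(round(s['t'],2),z,np.round(m-m0,2)[:6],round(m[7],2))
    if m[2]-m0[2]<-8 or np.hypot(*(m-m0)[:2])>8: print("STOP");break
```

```text
[ 0.05 -0.09  6.42  0.08 -0.12  0.02] 0.012698316131718457
24.9 73 [ 0.27 -1.05  4.22 -0.06 -0.17  0.01] 73.06
25.19 76 [ 0.09 -1.92  1.96 -0.42 -0.05  0.02] 75.81
25.47 78 [-1.11 -3.35  1.25 -0.67  0.13 -0.03] 77.77
25.74 80 [-1.72 -3.51 -1.92 -0.68  0.31 -0.04] 79.54
26.02 82 [-2.9  -3.49 -2.9  -0.65  0.46 -0.05] 81.75
26.29 84 [ 0.2  -0.37 -2.46  0.08 -0.09  0.01] 84.34
26.58 87 [-0.07 -0.3  -2.77  0.05 -0.1   0.  ] 87.27
26.88 90 [ 0.06 -0.05 -2.88  0.06 -0.08  0.03] 90.17
27.25 95 [-0.38  0.03 -3.14  0.08 -0.11  0.02] 95.19
27.62 100 [ 0.05  0.08 -2.53  0.05 -0.11 -0.01] 100.17
```

Run:
```python
from h import *
robot.line_to([484.6,-158.8,210],vel=150)
phi=0.4;tz=np.array([np.sin(phi),-np.cos(phi)])
p=np.array([512.6,208.3])+85*tz
robot.reach([*p,210],ori(phi));robot.sleep(.2)
w=viewer.calibration("wrist");s=S();im=viewer.get_image("wrist");np.savez("d.npz",**w)
cv2.imwrite("pics/d.png",im);print(s['t'],s['eef_pos'],s['width'],s['force'],proj(w,[512.6,208.3,34]))
```

```text
29.95 [545.77344766 129.07078624 209.99038907] 14.377119794132055 [ 0.16195948  0.19601426 -1.36352618] [321.18401453 132.2174372 ]
```

View pics/d.png

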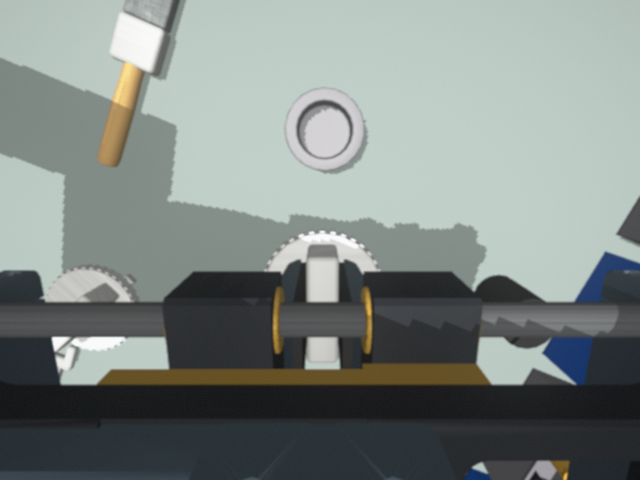

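Run:
```python
import cv2
a=cv2.imread("pics/d.png")
cv2.imwrite("pics/d1.png",cv2.resize(a[80:180,275:375],None,fx=6,fy=6,interpolation=2))
cv2.imwrite("pics/d2.png",cv2.resize(a[225:375,260:390],None,fx=4,fy=4,interpolation=2))
```

```text
(no output)
```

View pics/d1.png

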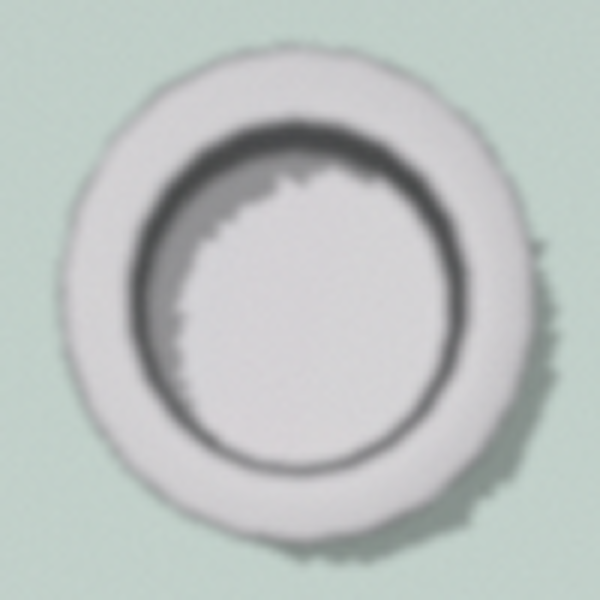

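View pics/d2.png

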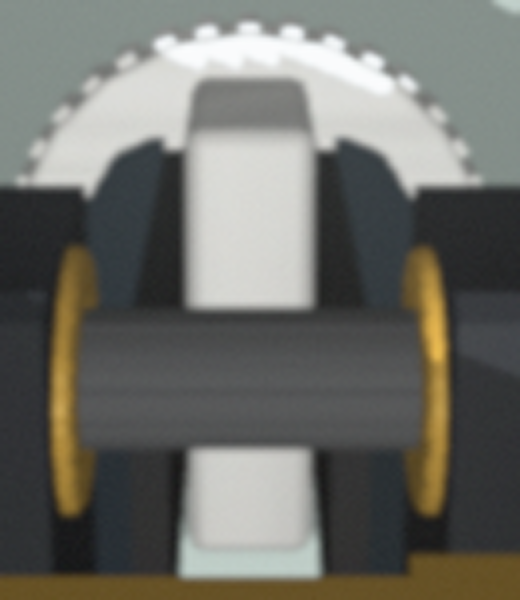

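Run:
```python
from h import *
w=dict(np.load("d.npz"));s=S()
print("rest",ray(w,(275+298/6-.4,80+296/6-.4),34))
z=s['eef_pos'][2]+21
a,b=ray(w,(322.1,257.1-.4),z),ray(w,(322.1,361.6-.4),z);T=Ro.from_rotvec(s['ee_rot']).as_matrix()
print(np.linalg.norm(a-b),"wing centre rel tool",T.T@((a+b)/2-s['eef_pos']))
c=viewer.calibration("scene")
for p in((512.6,208.3,34),): print(proj(c,p))
b=cv2.imread("pics/a_scene.png");cv2.imwrite("pics/s2.png",cv2.resize(b[265:310,405:460],None,fx=10,fy=10,interpolation=2))
```

```text
rest [514.05485409 211.97126743  34.        ]
48.990128199677 wing centre rel tool [-21.00003788   0.94355865  -0.07429575]
[430.04557793 280.19952861]
```

View pics/s2.png

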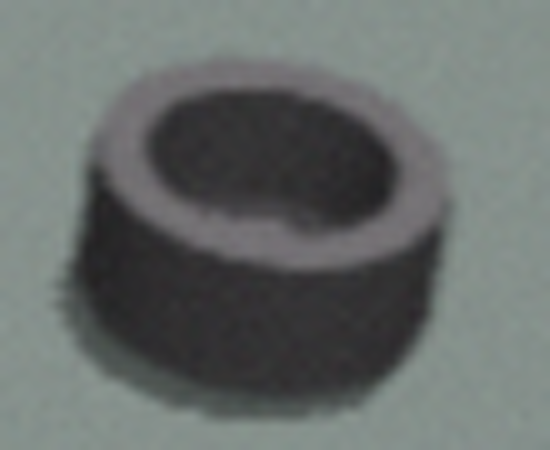

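Run:
```python
from h import *
c=viewer.calibration("scene");print(ray(c,(431.8,280.8),34),proj(c,(513.6,210.5,34)))
```

```text
[513.02165358 212.03684498  34.        ] [430.98253184 280.75153211]
```

Run:
```python
from h import *
P=[513.2,211.3]
robot.line_to([*P,210],vel=120);robot.line_to([*P,85],vel=120);robot.sleep(.15)
m0,s=avg(6);print(s['t'],s['eef_pos'],m0[:6])
for z in (76,70,66,62,58,54,52,51,50,49,48.3,47.6):
    robot.line_to([*P,z],vel=30);m,s=avg(3,.012)
    print(round(s['t'],2),z,np.round(m-m0,2)[:6],round(m[7],2))
    if m[2]-m0[2]>3 or np.hypot(*(m-m0)[:2])>4: print("STOP");break
cv2.imwrite("pics/e.png",viewer.get_image("wrist"));cv2.imwrite("pics/es.png",viewer.get_image("scene")[200:350,330:530].repeat(3,0).repeat(3,1))
```

```text
32.325 [513.43728886 211.40793643  85.50567397] [ 0.04725764  0.12321116 -2.25450415 -0.0058003  -0.10873631  0.00414022]
32.8 76 [-0.18 -0.31 -0.07  0.01 -0.01 -0.01] 75.73
33.17 70 [ 0.08  0.03  0.29  0.03 -0.    0.  ] 69.79
33.48 66 [-0.58 -0.15  0.37  0.   -0.02  0.03] 65.82
33.79 62 [ 0.2  -0.05 -0.22  0.02 -0.03 -0.01] 61.78
34.1 58 [ 0.02 -0.3   0.79  0.02 -0.03 -0.01] 57.78
34.41 54 [ 0.   -0.38 -0.07  0.01 -0.01 -0.  ] 53.78
34.68 52 [-0.49 -0.22  0.22 -0.    0.01  0.02] 51.91
34.96 51 [ 0.13 -0.19 -0.01  0.02 -0.03  0.02] 50.97
35.23 50 [-0.06 -0.3  -0.08 -0.01 -0.03  0.  ] 49.93
35.51 49 [ 0.17  0.22  0.76  0.03 -0.06  0.02] 49.07
35.78 48.3 [-1.6  -1.04  7.9  -0.07  0.24 -0.01] 49.02
STOP
```

View pics/es.png

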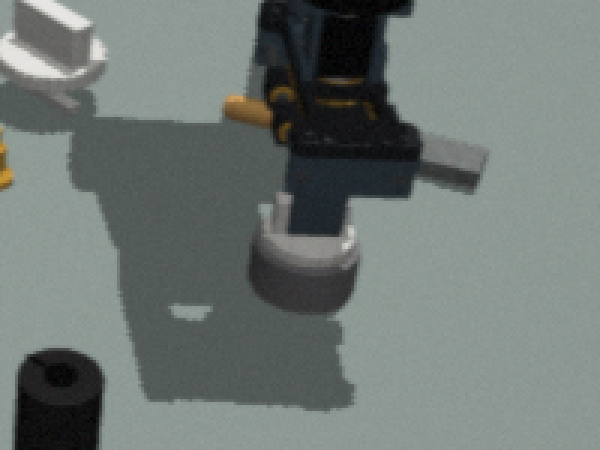

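Contact came at 49.0 mm, exactly where the disc should meet the rim; the view shows the disc on the cup. Ease up, release, retreat and check.

Run:
```python
from h import *
P=[513.2,211.3]
robot.line_to([*P,49.1],vel=20)
grip(45);robot.sleep(.2)
robot.line_to([*P,110],vel=60);
phi=.4;tz=np.array([np.sin(phi),-np.cos(phi)])
robot.line_to([*(np.array(P)+85*tz),210],vel=120);robot.sleep(.3)
w=viewer.calibration("wrist");np.savez("f.npz",**w)
cv2.imwrite("pics/f.png",viewer.get_image("wrist"));cv2.imwrite("pics/fs.png",viewer.get_image("scene"));cv2.imwrite("pics/ft.png",viewer.get_image("top"))
s=S();print(s['t'],s['eef_pos'],s['force'])
a=cv2.imread("pics/f.png");cv2.imwrite("pics/f1.png",cv2.resize(a[80:180,275:375],None,fx=6,fy=6,interpolation=2))
```

```text
39.8417 [546.24077651 133.11902776 209.9308655 ] [ 0.29906665  0.28978531 -0.05955993]
```

View pics/f1.png

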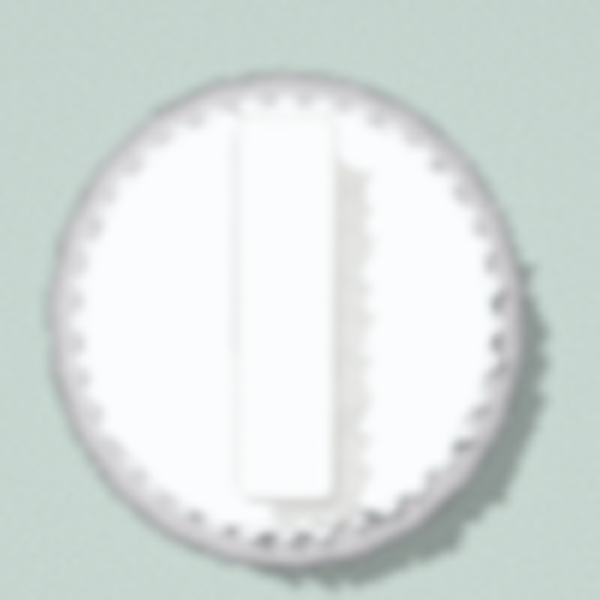

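View pics/fs.png

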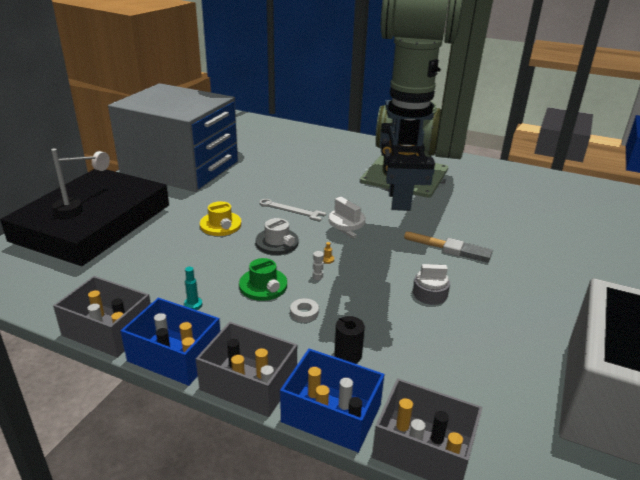

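View pics/ft.png

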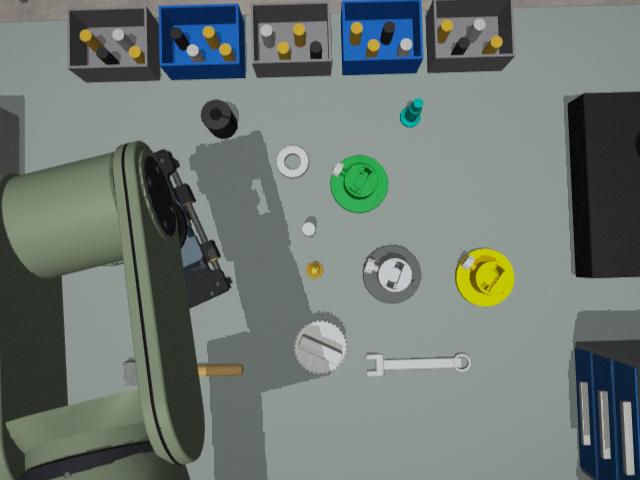

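```bash
python3 -c "
from h import *
print(ticket.close_job(),S()['t'])"
```

```text
the job is handed in; nothing more can be done
the job is handed in; nothing more can be done
```

The cap is off the lap holder and parked in the cap rest, and I handed the job in at about 40 s of the 72 s allowed. No verdict is reported.

- **First stop:** With a soft 6 N grip I turned the unpressed cap counterclockwise. The reaction started after about 0.29 rad and rose to roughly 5 N. I took this to be the pin from the sideways force and torque; the pin itself cannot be seen.
- **Press and turn:** I backed off, gripped at 32 N and pressed the cap down about 6.5 mm. It turned on freely to about 1.35 rad, where it lightly touched the end block.
- **Lift:** It came out with at most about 4.5 N of sideways force, part of it the edge rubbing on the way up.
- **Parking:** The disc met the rim at the expected tool height (49.0 mm) with a brief push of about 8 N before I eased up and let go. The last wrist and scene pictures show the cap flat and centred on the cup. The gripper was clear and its force reading was back to about zero.
- **Bystanders:** All of them look unmoved in the last pictures. I judged this by eye and did not measure it; in the top view the arm covers part of the brush.

One disagreement: the top camera put the holder and the rest 2–4 mm off in y compared with the wrist and scene cameras. I went with the wrist and scene values, and the low contact forces fitted them.

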